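# Throw the grinder's feed lever into the marked notch

## Robot

A 6-joint arm with a two-finger parallel gripper is mounted at the origin on the work surface. World frame = base frame: x ahead of the robot, y to its left, z up, the work surface at z = 0. Lengths are in m, angles in rad, forces in N, time in s.
With the tool pointing down it reaches from about 0.425 to 0.925 m from the base axis. Payload 12.5 kg.
Tool frame: the origin (TCP) lies midway between the tips of the shut fingers; the grasp point (between the pads) lies arm.hold_point_z behind it (arm.hold_point_z is the distance from the TCP to the grasp point, in m); z points along the fingers, y is the line along which they close (so a half turn about z gives the same grasp; the last joint's range is limited). The gripper opens to 85 mm and grips with 20 to 120 N. Pads are 22 mm wide; open, the fingers measure 114 mm over their backs; the gripper's body (76 mm by 85 mm) begins 54 mm behind the grasp point. The pads swing forward as they close: fully open they stand 13 mm farther back than shut.
Start: joints at [-1.417, 0.491, 1.559, -0, 1.092, -0.106], TCP at [0.161, -0.604, 0.231] pointing down, gripper open.
Joint ranges: [-3.1, 3.1], [-0.84, 2.19], [0.05, 2.79], [-1.13, 4.28], [0.06, 2.93], [-2.69, 2.69]. Speed limits (rad/s): [2.22, 2.22, 2.79, 3.14, 3.14, 3.14].

## Interface

Orientations are given as a unit quaternion [x, y, z, w].
In Python, from bench import arm, eyes gives the robot as it stands. The module is installed in compiled form; this text tells all that it offers.
- The arm moves only by the tool play_rows, never from a script. Its argument "increments" is a list of rows, each an object with "delta_pos": the shift along the tool's x, y, z normalised to -1 to 1, where 1 is 750 mm, a list of three; "turn": the turn, a rotation vector about the tool's x, y, z normalised to -1 to 1, where 1 is pi rad, a list of three; "fingers": the opening, from 0 (shut) to 1 (fully open). In form: [{"delta_pos": [x, y, z], "turn": [ax, ay, az], "fingers": fingers}, ...]. A call has 1 to 20 rows; each row shifts and turns the commanded pose from where the row before left it, along the tool's axes as they then stand; what a row does not reach is not made up. A row lasts 1/8 s, in which the tool goes at most 62.5 mm and 10.7 degrees, less where a joint would pass 70% of its speed; a pose out of reach is approached as far as the arm can. A call with a number of a shift or a turn outside -1 to 1 is refused whole. A call with a gripper value outside its range is refused whole. The fingers move at their own pace and stop on an object; the grip force is fixed at half the most. Time passes only in rows, so rows that do not move let the fingers close. It gives the time, the measured TCP pose, the force, the opening and the grip force at its end, in the units of the state.
- arm.sense(): the state, without advancing time (a new reading comes with each control period).
- eyes.get_image(name): name is "scene" or "top" or "wrist"; returns the picture (420x560x3 uint8, blue, green, red); there is no depth.
- eyes.camera_info(name): a dict with "fov_y" (degrees; the focal length in pixels is half the picture's height over the tangent of half this angle, whatever the lens; pixels are square), "cx", "cy" (the principal point, pixels), "rvec" (rotation vector, rad) and "tvec" (3), from world to camera coordinates, as OpenCV has them; the wrist camera has in their place "hand_eye" (4x4, takes a point from camera to tool coordinates, whose origin is the TCP and whose axes are the flange's). Camera axes: x right, y down, z forward; pixel columns grow to the right and rows downward; lengths in m; the calibration is good to about 2 mm. A picture is of the moment at which its call begins: read the wrist's pose just before it. camera_info takes no time and is no camera call.
- arm.close_job(): hands the job in; it is judged then, once.
The state is a dict: "time_s": time; "joint_pos": joint angles; "dq": joint speeds; "tau": joint torques, N m; "position": TCP position; "ee_rot": TCP orientation; "force": force on the tool from outside, world axes, zero at the start; "ft_torque": the same for the moment, N m; "finger_gap": finger opening in m; "gripper_force": force on a finger pad.
Only numpy, scipy, OpenCV 4.12 (cv2) and the standard library are available. Lean on these libraries where they do the work, as an engineer would, in place of code of your own. Each camera call takes 0.05 s, during which the arm holds its last target. There are 200 camera calls.

## Task

Put the wet grinder into its marked feed: lift the feed lever out of the open neutral pocket, swing it over to the notch that has the big mushroom stud in front of it, and press it down there until the spring snaps over and holds it fully down by itself. Do not engage either of the other notches on the way, and leave the loose things around the bench where they are. The studs only show roughly where a notch is, so feel for it.

Things in the scene. Friction and masses are not known exactly. Their poses are not given: they have to be found in the camera images.
- console: Blue sheet-metal selector console with zinc edges, 300 (x) x 340 (y) x 50 mm high, fixed to the bench; origin under its centre, z up. The lever's pivot is 60 mm from the centre towards its +x; the lever points from there towards the console's -x side.
- quadrant_mid (a point): Middle of the bare-steel notched quadrant under the lever (nominal; axes as the console): an arc of upright flat-topped teeth, radius 100 mm, tops 91 mm above the bench. From the console's +y end: wide open pocket (neutral), then three notches 15 mm wide, 36 mm apart. The lever's 12 mm wide round-edged blade drops 15 mm deep into a notch; on a tooth it is stopped high.
- lever_pivot (a point): The lever's pivot: on the vertical sweep axis, at the height of the lever's up-and-down hinge (100 mm above the bench). Turns with the console.
- knob (a point): Centre of the black ball knob on top of the lever's end, 38 mm diameter; it is 165 mm along the lever from the pivot and 28 mm above the bar's centre line. It is about 37 mm lower when the lever is fully down than when fully raised. Site axes: -x along the lever outwards, z up through the knob.
- lever_index (a point): Point on the lever bar's centre line (bar 10 mm wide, 12 mm high) 135 mm from the pivot: passes over the row of studs as the lever is swung.
- mark_stud: The mark: big brass mushroom stud, 26 mm across, 24 mm high, on the console 135 mm from the pivot, in front of the notch to engage (any of the three); origin at its foot. Fitted roughly: seen from the pivot, the notch is up to 0.09 rad to either side of the stud (12 mm at the stud, 15 mm at the knob; the same error at all three notches).
- plain_stud_a: Small plain brass stud, 12 mm across, 10 mm high, in front of another notch; origin at its foot.
- plain_stud_b: Small plain brass stud like plain_stud_a, in front of the remaining notch; origin at its foot.
- selector_sweep (a joint): Swing of the lever about the vertical pivot axis, rad: 0 points along the console's -x, positive turns towards the console's -y (anticlockwise from above). Free from -0.80 to 0.66; about -0.70 in neutral at the start; notches near -0.20, 0.16 and 0.52. Stiff: it stays where it is left.
- selector_press (a joint): Up-and-down hinge of the lever, rad: 0 fully raised (bar slopes up 0.12 rad outwards), 0.22 fully down (slopes down 0.10 rad), about 0.07 when resting on a tooth. An over-centre spring lifts it below about 0.12 (8 N at the knob when raised, less on the way down) and holds it down beyond (about 7 N at the knob lifts it out). At the start fully down in neutral.
- wrench: Steel wrench, 160 mm, lying on the console's -y side.
- paste_jar: Jar, 48 mm diameter, 60 mm high, standing on the console behind the pivot.
- glass_blank: Green glass disc, 110 mm diameter, 10 mm thick, on the bench beside the console.
- dressing_stone: Grey stone bar, 150 x 50 x 25 mm, on the bench beside the console.
- rubber_ring: Black rubber ring, 60 mm diameter, 18 mm high, on the bench.
- spare_wheel: Grey grinding wheel lying flat, 120 mm diameter, 26 mm high, on the bench.

How it is judged:
By the outcome, as a careful person would: the job done as asked, in the order asked, and still so for the second after the job is handed in, with the robot touching nothing.
It also fails if it takes over 48 s, if anything falls off the work surface, if the arm or the gripper's body presses on something with over 40 N, if the wrist force passes 120 N, or if a joint passes its speed limit or range.

## Working session

There is one attempt and no reset: what is moved stays moved. The work goes in short steps, Python scripts to look and compute and a tool call to move; the robot and the scene stay as the last step left them, time stands still between calls to the robot, and variables do not carry over. Pictures are saved under pics/ and viewed, at most 10 in all, crops included, and the job is handed in when it is done.

Besides the shell and the picture viewer there is one more tool, called after "Call:" as name(argument=value, ...) on one line, values as JSON. play_rows: Moves the arm, as the interface text tells. Scaled input: -1 to 1 covers 750 mm each way for a shift and pi rad each way for a turn. Its arguments: {"type":"object","properties":{"increments":{"type":"array","items":{"type":"object","properties":{"delta_pos":{"type":"array","items":{"type":"number"}},"turn":{"type":"array","items":{"type":"number"}},"fingers":{"type":"number"}}}}},"required":["increments"]}

```bash
mkdir -p pics; python3 - <<'E'
from bench import arm, eyes
import cv2
s=arm.sense(); print(s, arm.hold_point_z)
for n in("top","scene"):
    cv2.imwrite(f"pics/{n}0.png",eyes.get_image(n)); print(n,eyes.camera_info(n))
print(eyes.camera_info("wrist"))
E
```

```text
{'time_s': 0.0, 'joint_pos': array([-1.41661078e+00,  4.91603808e-01,  1.55947825e+00,  4.85408838e-05,
        1.09172085e+00, -1.05607688e-01]), 'dq': array([-0.00028927, -0.00141932, -0.00078518,  0.00038626,  0.00032145,
        0.00113193]), 'tau': array([-1.69708230e-03, -6.18452525e+01, -2.61598939e+01, -1.65264732e-04,
        4.03023121e-03,  5.32557209e-06]), 'position': array([ 0.16054108, -0.60377901,  0.23069034]), 'ee_rot': array([ 9.91576560e-01,  1.29520500e-01,  6.82856588e-06, -6.05470589e-04]), 'force': array([-0.55650382, -0.13425099,  0.08747429]), 'ft_torque': array([ 0.01503934, -0.04160956,  0.01848303]), 'gripper_force': 0.0, 'finger_gap': 0.0852938275194549} 0.0187
top {'fov_y': 54.74386640113123, 'cx': 275.9687162386521, 'cy': 206.056189734499, 'rvec': array([ 2.18173305, -2.11458833,  0.18886128]), 'tvec': array([-0.00516727,  0.51444146,  0.84835872])}
scene {'fov_y': 52.38527915560802, 'cx': 282.44887556574304, 'cy': 206.77060680749, 'rvec': array([ 0.85480564,  2.50661262, -1.15618313]), 'tvec': array([ 0.38948378, -0.13550117,  1.2217706 ])}
{'fov_y': 70.81958836018279, 'cx': 279.46403964350674, 'cy': 212.46969320062334, 'hand_eye': array([[ 4.98127148e-04, -9.45009898e-01, -3.27041349e-01,
         8.34691062e-02],
       [ 9.99999746e-01,  3.04336533e-04,  6.43728956e-04,
        -5.61981803e-04],
       [-5.08799605e-04, -3.27041587e-01,  9.45009810e-01,
        -1.43079609e-01],
       [ 0.00000000e+00,  0.00000000e+00,  0.00000000e+00,
         1.00000000e+00]])}
```

View pics/top0.png

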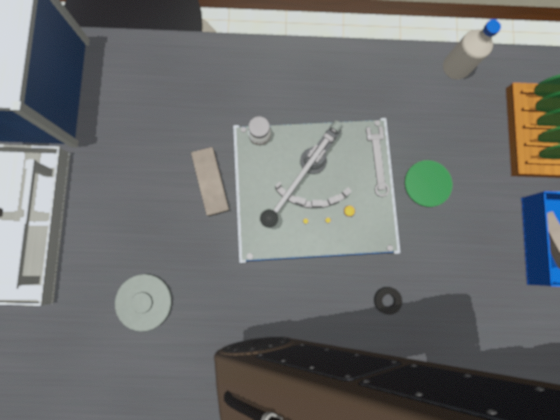

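View pics/scene0.png

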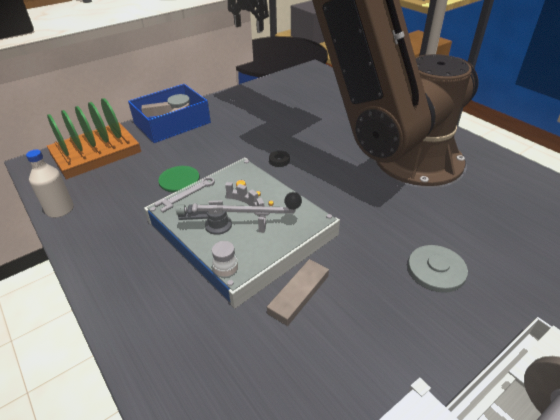

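The top view shows the console with corners near (235,126), (387,120), (398,250) and (240,260). The pivot is at about (314,160), the knob at (269,218), the plain studs at (306,221) and (328,220), and the mark stud at (349,211), which puts it at the end notch. I'll enlarge it.

```bash
cat > h.py <<'E'
import numpy as np, cv2
from bench import arm, eyes
def K(c):
    f=210/np.tan(np.radians(c["fov_y"]/2)); return np.array([[f,0,c["cx"]],[0,f,c["cy"]],[0,0,1.]])
def ray(name,px,z):
    c=eyes.camera_info(name); R=cv2.Rodrigues(c["rvec"])[0]; o=-R.T@c["tvec"]
    d=R.T@np.linalg.inv(K(c))@np.array([px[0],px[1],1.]); return o+d*(z-o[2])/d[2]
def proj(name,P):
    c=eyes.camera_info(name); return cv2.projectPoints(np.atleast_2d(np.array(P,float)),c["rvec"],c["tvec"],K(c),None)[0][:,0]
E
python3 - <<'E'
from h import *
im=cv2.imread("pics/top0.png")[110:270,225:405]
cv2.imwrite("pics/topc.png",cv2.resize(im,None,fx=4,fy=4,interpolation=cv2.INTER_CUBIC)[:600])
for n,p,z in [("c1",(235,126),.05),("c2",(387,120),.05),("c3",(398,250),.05),("c4",(240,260),.05),("piv",(314,160),.1),("knob",(269,218),.112),("mark",(349,211),.074),("a",(328,220),.06),("b",(306,221),.06)]:
    print(n,ray("top",p,z).round(4))
E
```

```text
c1 [0.6906 0.1078 0.05  ]
c2 [ 0.7175 -0.2335  0.05  ]
c3 [ 0.4261 -0.2533  0.05  ]
c4 [0.3947 0.0838 0.05  ]
piv [ 0.6046 -0.0644  0.1   ]
knob [0.4784 0.0253 0.112 ]
mark [ 0.5035 -0.143   0.074 ]
a [ 0.4848 -0.1008  0.06  ]
b [ 0.4811 -0.0538  0.06  ]
```

View pics/topc.png

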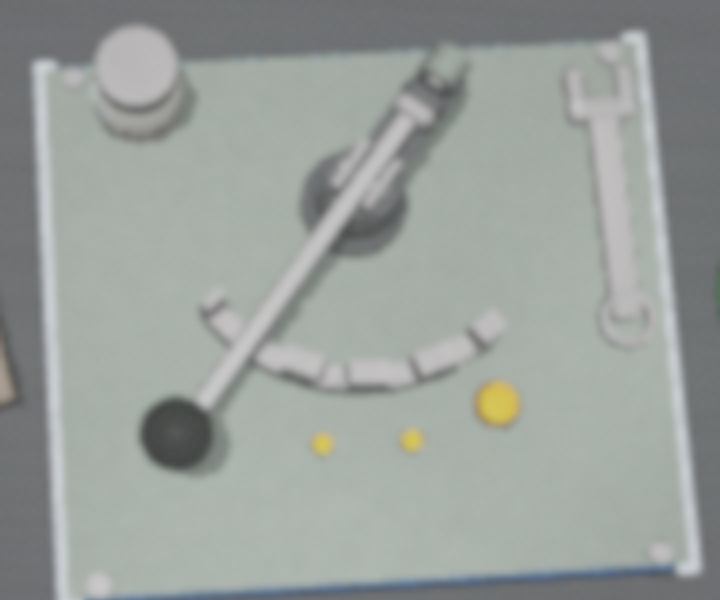

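Enlarged, the tooth gaps show at crop (340,380), (413,370) and (477,342). The knob is at (176,433), the studs at (323,444), (413,440) and (498,403), and the console corners at (43,68), (637,38) and (690,568). Next I'll fit the console pose and sweep, then move for a close wrist view.

```bash
cat >> h.py <<'E'
def lev(p,s,r,z,h=0):   # world point at sweep s, radius r
    a=p[2]+np.pi+s; c,sn=np.cos(p[2]),np.sin(p[2])
    return np.array([p[0]+.06*c+r*np.cos(a),p[1]+.06*sn+r*np.sin(a),z])
def con(p,x,y,z):
    c,s=np.cos(p[2]),np.sin(p[2]); return np.array([p[0]+c*x-s*y,p[1]+s*x+c*y,z])
E
python3 - <<'E'
from h import *
from scipy.optimize import least_squares
q=lambda u,v:(225+u/4-.375,110+v/4-.375)
obs=np.array([q(43,68),q(637,38),q(690,568),q(176,433),q(323,444),q(413,440),q(498,403)])
def pts(v):
    p=v[:3]
    return [con(p,.15,.17,.05),con(p,.15,-.17,.05),con(p,-.15,-.17,.05),lev(p,v[3],.167,.1114),lev(p,v[4],.135,.06),lev(p,v[5],.135,.06),lev(p,v[6],.135,.072)]
r=least_squares(lambda v:(proj("top",pts(v))-obs).ravel(),[.557,-.074,.075,-.7,-.2,.16,.5])
print(r.x.round(4)); print(r.fun.reshape(-1,2).round(2))
p=r.x[:3]; np.save("p.npy",p)
for g in[(340,378),(413,370),(477,342),(213,300),(490,325)]:
    w=ray("top",q(*g),.088); d=w-lev(p,0,0,.088); print(g,"r",np.hypot(d[0],d[1]).round(4),"s",((np.arctan2(d[1],d[0])-p[2]-np.pi+np.pi)%(2*np.pi)-np.pi).round(3))
print("pivot",lev(p,0,0,.1),"knob",lev(p,r.x[3],.167,.1114))
E
```

```text
[ 0.5564 -0.0716  0.0844 -0.6773 -0.1894  0.1699  0.5228]
[[-1.53 -1.06]
 [ 0.86 -0.33]
 [ 1.07  0.67]
 [-0.35  0.49]
 [ 0.   -0.01]
 [ 0.01  0.03]
 [-0.03 -0.04]]
(340, 378) r 0.1033 s -0.167
(413, 370) r 0.1019 s 0.209
(477, 342) r 0.103 s 0.572
(213, 300) r 0.099 s -0.954
(490, 325) r 0.1004 s 0.682
pivot [ 0.61614894 -0.06655629  0.1       ] knob [0.47764962 0.02675469 0.1114    ]
```

Call:
play_rows(increments=[{"delta_pos": [0.0386, -0.0315, 0], "turn": [0, 0, 0], "fingers": 1}, {"delta_pos": [0.0386, -0.0315, 0], "turn": [0, 0, 0], "fingers": 1}, {"delta_pos": [0.0386, -0.0315, 0], "turn": [0, 0, 0], "fingers": 1}, {"delta_pos": [0.0386, -0.0315, 0], "turn": [0, 0, 0], "fingers": 1}, {"delta_pos": [0.0386, -0.0315, 0], "turn": [0, 0, 0], "fingers": 1}, {"delta_pos": [0.0386, -0.0315, 0], "turn": [0, 0, 0], "fingers": 1}, {"delta_pos": [0.0386, -0.0315, 0], "turn": [0, 0, 0], "fingers": 1}, {"delta_pos": [0.0386, -0.0315, 0], "turn": [0, 0, 0], "fingers": 1}, {"delta_pos": [0.0386, -0.0315, 0], "turn": [0, 0, 0], "fingers": 1}, {"delta_pos": [0.0386, -0.0315, 0], "turn": [0, 0, 0], "fingers": 1}, {"delta_pos": [0.0386, -0.0315, 0], "turn": [0, 0, 0], "fingers": 1}, {"delta_pos": [0.0386, -0.0315, 0], "turn": [0, 0, 0], "fingers": 1}, {"delta_pos": [0.0386, -0.0315, 0], "turn": [0, 0, 0], "fingers": 1}, {"delta_pos": [0.0386, -0.0315, 0], "turn": [0, 0, 0], "fingers": 1}, {"delta_pos": [0.0386, -0.0315, 0], "turn": [0, 0, 0], "fingers": 1}, {"delta_pos": [0.0386, -0.0315, 0], "turn": [0, 0, 0], "fingers": 1}, {"delta_pos": [0, 0, 0], "turn": [0, 0, 0], "fingers": 1}, {"delta_pos": [0, 0, 0], "turn": [0, 0, 0], "fingers": 1}])

```text
time_s: 2.35
position: [0.5108, -0.1199, 0.2311]
ee_rot: [0.992, 0.13, -0.0, -0.0]
force: [-0.0, 0.0, 0.2]
finger_gap: 0.0853
gripper_force: 0.0
```

```bash
python3 - <<'E'
from h import *
s=arm.sense(); im=eyes.get_image("wrist")
np.savez("w1.npz",pos=s["position"],q=s["ee_rot"]); print(s["time_s"],s["position"],s["ee_rot"])
cv2.imwrite("pics/w1raw.png",im); cv2.imwrite("pics/w1.png",cv2.resize(im,(800,600),interpolation=cv2.INTER_CUBIC))
E
```

```text
2.35 [ 0.51079611 -0.11986577  0.23106351] [ 9.91546166e-01  1.29754004e-01 -3.12830107e-04 -2.45796943e-05]
```

View pics/w1.png

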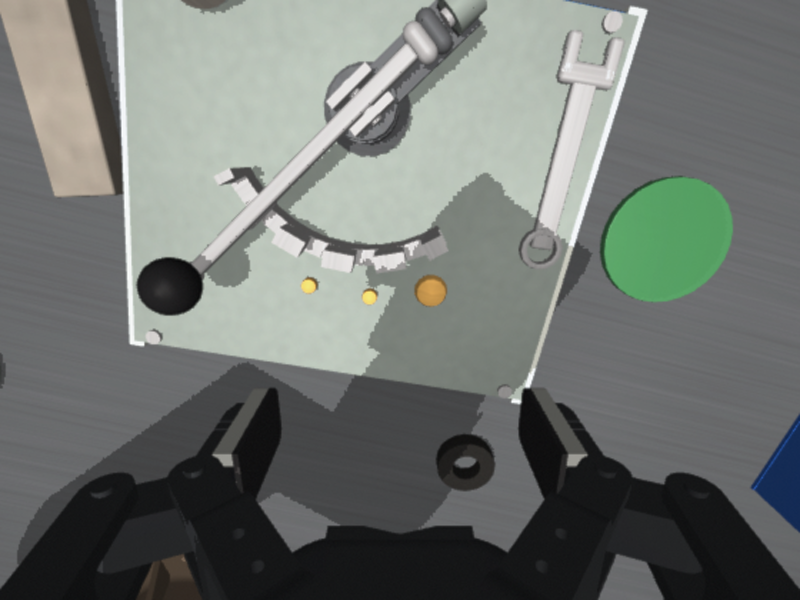

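The wrist view shows the quadrant arc from (225,175) to (445,240), the mark stud at (431,291), the plain studs at (309,286) and (370,297), and the knob at (170,286). I'll enlarge the teeth.

```bash
python3 - <<'E'
import cv2
im=cv2.imread("pics/w1raw.png")[120:220,180:330]
cv2.imwrite("pics/w1c.png",cv2.resize(im,None,fx=5,fy=5,interpolation=cv2.INTER_CUBIC))
E
```

```text
(no output)
```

View pics/w1c.png

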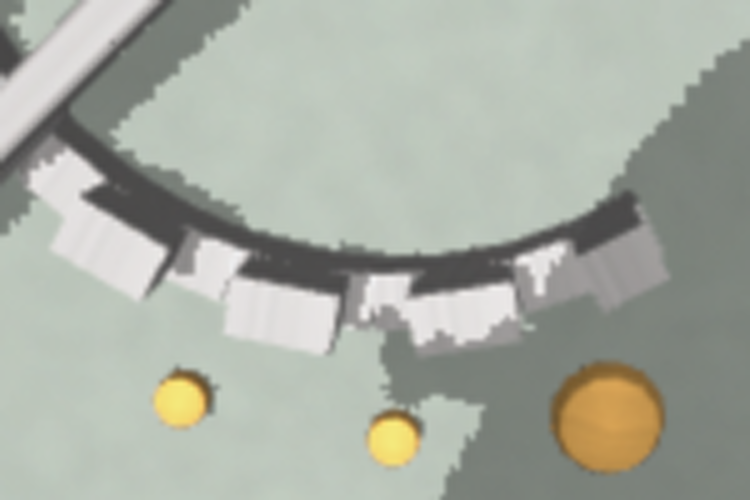

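The tooth tops' side edges can be read in the crop. Notch 1 runs from (168,247)/(147,298) to (240,275)/(225,330). Notch 2 runs from (342,293)/(330,352) to (408,300)/(415,352), and notch 3 from (515,283)/(522,335) to (577,255)/(605,310).

```bash
cat >> h.py <<'E'
from scipy.spatial.transform import Rotation as Rn
def wray(px,z,f="w1.npz"):
    d=np.load(f); c=eyes.camera_info("wrist"); H=c["hand_eye"]; R=Rn.from_quat(d["q"]).as_matrix()
    o=R@H[:3,3]+d["pos"]; v=R@H[:3,:3]@np.linalg.inv(K(c))@np.array([px[0],px[1],1.]); return o+v*(z-o[2])/v[2]
def pol(p,w):
    d=w-lev(p,0,0,0); return np.hypot(d[0],d[1]).round(4),((np.arctan2(d[1],d[0])-p[2])%(2*np.pi)-np.pi).round(4)
E
python3 - <<'E'
from h import *
from scipy.optimize import least_squares
q=lambda u,v:(180+u/5-.4,120+v/5-.4); g=lambda u,v:(u*.7,v*.7)
p=np.load("p.npy")
# refit pose from wrist view: corners
P=[wray(g(*a),.05)[:2] for a in[(132,344),(523,402),(645,10)]]
C=[(-.15,.17),(-.15,-.17),(.15,-.17)]
E=[[wray(q(*a),.091) for a in e] for e in[[(168,247),(147,298)],[(240,275),(225,330)],[(342,293),(330,352)],[(408,300),(415,352)],[(515,283),(522,335)],[(577,255),(605,310)]]]
r=least_squares(lambda v:np.concatenate([con(v,*c,0)[:2]-w for c,w in zip(C,P)]),p); pw=r.x
print("wrist pose",pw.round(4),(r.fun*1000).round(1))
for nm,pp in(("top",p),("wrist",pw),("mean",(p+pw)/2)):
    print(nm,[[pol(pp,w) for w in e] for e in E])
    m=[np.mean([pol(pp,w)[1] for e in E[i:i+2] for w in e]) for i in(0,2,4)]
    print(" notch",np.round(m,3)," studs",[pol(pp,wray(q(*a),z)) for a,z in[((181,402),.06),((394,440),.06),((608,418),.072)]],"knob",pol(pp,wray(g(170,286),.1114)))
k=wray(g(170,286),.1114); print("knob",k)
np.save("pm.npy",(p+pw)/2)
E
```

```text
wrist pose [ 0.5556 -0.0742  0.0925] [ 0.4  0.4 -0.1 -0.8 -0.3  0.4]
top [[(np.float64(0.0946), np.float64(-0.2601)), (np.float64(0.1057), np.float64(-0.2615))], [(np.float64(0.095), np.float64(-0.1055)), (np.float64(0.1065), np.float64(-0.1092))], [(np.float64(0.095), np.float64(0.1055)), (np.float64(0.1071), np.float64(0.0874))], [(np.float64(0.0964), np.float64(0.2399)), (np.float64(0.1069), np.float64(0.2446))], [(np.float64(0.0966), np.float64(0.4596)), (np.float64(0.107), np.float64(0.4451))], [(np.float64(0.0956), np.float64(0.5963)), (np.float64(0.1078), np.float64(0.6032))]]
 notch [-0.184  0.169  0.526]  studs [(np.float64(0.1346), np.float64(-0.1776)), (np.float64(0.1351), np.float64(0.1793)), (np.float64(0.1348), np.float64(0.5344))] knob (np.float64(0.1671), np.float64(-0.6679))
wrist [[(np.float64(0.0942), np.float64(-0.2914)), (np.float64(0.1053), np.float64(-0.2904))], [(np.float64(0.0942), np.float64(-0.1358)), (np.float64(0.1057), np.float64(-0.1371))], [(np.float64(0.0938), np.float64(0.0773)), (np.float64(0.1059), np.float64(0.0613))], [(np.float64(0.0949), np.flo
[... 518 characters left out ...]
at64(-0.2759))], [(np.float64(0.0946), np.float64(-0.1206)), (np.float64(0.1061), np.float64(-0.1231))], [(np.float64(0.0944), np.float64(0.0915)), (np.float64(0.1065), np.float64(0.0744))], [(np.float64(0.0956), np.float64(0.2269)), (np.float64(0.1062), np.float64(0.2325))], [(np.float64(0.0958), np.float64(0.4484)), (np.float64(0.1062), np.float64(0.4346))], [(np.float64(0.0946), np.float64(0.5864)), (np.float64(0.1069), np.float64(0.5941))]]
 notch [-0.199  0.156  0.516]  studs [(np.float64(0.1343), np.float64(-0.1896)), (np.float64(0.1345), np.float64(0.1686)), (np.float64(0.1338), np.float64(0.5258))] knob (np.float64(0.1673), np.float64(-0.6785))
knob [0.47669684 0.02551917 0.1114    ]
```

```bash
cat >> h.py <<'E'
def rows(wp,n):  # wp: (x,y,z,ang) list from current, n rows per leg; prints normalised rows
    for a,b,k in zip(wp[:-1],wp[1:],n):
        a,b=np.array(a),np.array(b)
        for i in range(k):
            u=a+(b-a)*i/k; d=(b-a)/k; c,s=np.cos(u[3]),np.sin(u[3])
            print(np.round(np.array([c*d[0]+s*d[1],s*d[0]-c*d[1],-d[2]])/.75,4).tolist(), "tz",round(-d[3]/np.pi,4))
E
python3 - <<'E'
from h import *
rows([(.5108,-.1199,.2311,.260),(.4770,.0258,.2311,-.592),(.4770,.0258,.089,-.592)],[10,6])
E
```

```text
[0.0006, -0.0199, -0.0] tz 0.0271
[-0.0011, -0.0199, -0.0] tz 0.0271
[-0.0028, -0.0198, -0.0] tz 0.0271
[-0.0044, -0.0194, -0.0] tz 0.0271
[-0.0061, -0.019, -0.0] tz 0.0271
[-0.0077, -0.0184, -0.0] tz 0.0271
[-0.0092, -0.0177, -0.0] tz 0.0271
[-0.0107, -0.0169, -0.0] tz 0.0271
[-0.0121, -0.0159, -0.0] tz 0.0271
[-0.0134, -0.0148, -0.0] tz 0.0271
[0.0, -0.0, 0.0316] tz -0.0
[0.0, -0.0, 0.0316] tz -0.0
[0.0, -0.0, 0.0316] tz -0.0
[0.0, -0.0, 0.0316] tz -0.0
[0.0, -0.0, 0.0316] tz -0.0
[0.0, -0.0, 0.0316] tz -0.0
```

Call:
play_rows(increments=[{"delta_pos": [0.0006, -0.0199, 0], "turn": [0, 0, 0.0271], "fingers": 1}, {"delta_pos": [-0.0011, -0.0199, 0], "turn": [0, 0, 0.0271], "fingers": 1}, {"delta_pos": [-0.0028, -0.0198, 0], "turn": [0, 0, 0.0271], "fingers": 1}, {"delta_pos": [-0.0044, -0.0194, 0], "turn": [0, 0, 0.0271], "fingers": 1}, {"delta_pos": [-0.0061, -0.019, 0], "turn": [0, 0, 0.0271], "fingers": 1}, {"delta_pos": [-0.0077, -0.0184, 0], "turn": [0, 0, 0.0271], "fingers": 1}, {"delta_pos": [-0.0092, -0.0177, 0], "turn": [0, 0, 0.0271], "fingers": 1}, {"delta_pos": [-0.0107, -0.0169, 0], "turn": [0, 0, 0.0271], "fingers": 1}, {"delta_pos": [-0.0121, -0.0159, 0], "turn": [0, 0, 0.0271], "fingers": 1}, {"delta_pos": [-0.0134, -0.0148, 0], "turn": [0, 0, 0.0271], "fingers": 1}, {"delta_pos": [0, 0, 0], "turn": [0, 0, 0], "fingers": 1}, {"delta_pos": [0, 0, 0.03], "turn": [0, 0, 0], "fingers": 1}, {"delta_pos": [0, 0, 0.03], "turn": [0, 0, 0], "fingers": 1}, {"delta_pos": [0, 0, 0], "turn": [0, 0, 0], "fingers": 1}])

```text
time_s: 4.15
position: [0.4766, 0.0251, 0.1853]
ee_rot: [0.957, -0.291, -0.001, 0.0]
force: [0.6, -0.6, -0.6]
finger_gap: 0.0855
gripper_force: 0.0
```

```bash
python3 - <<'E'
from h import *
s=arm.sense(); im=eyes.get_image("wrist")
print(s["time_s"],s["position"],s["ee_rot"],s["joint_pos"].round(2))
np.savez("w2.npz",pos=s["position"],q=s["ee_rot"])
cv2.imwrite("pics/w2.png",im)
g=cv2.cvtColor(im,cv2.COLOR_BGR2GRAY)
# predicted knob pixel for check
c=eyes.camera_info("wrist");H=c["hand_eye"];R=Rn.from_quat(s["ee_rot"]).as_matrix()
P=np.linalg.inv(H)@np.r_[R.T@(np.array([.477,.0258,.1114])-s["position"]),1]; u=K(c)@P[:3]; print(u[:2]/u[2])
E
```

```text
4.15 [0.4766315  0.02511767 0.18534878] [ 9.56675591e-01 -2.91153140e-01 -1.23460661e-03  3.72358829e-04] [-0.09  0.34  1.96 -0.    0.84  2.08]
[277.74621913 222.40975879]
```

View pics/w2.png

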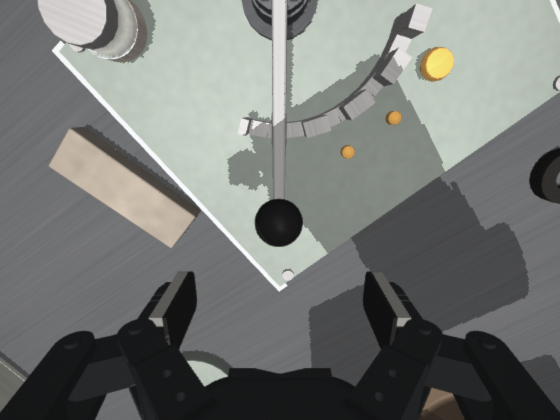

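The wrist view shows the knob at (278,222), exactly where I predicted, with the bar vertical and centred between the fingers. I'll descend and grip.

Call:
play_rows(increments=[{"delta_pos": [0, 0, 0.032], "turn": [0, 0, 0], "fingers": 1}, {"delta_pos": [0, 0, 0.032], "turn": [0, 0, 0], "fingers": 1}, {"delta_pos": [0, 0, 0.032], "turn": [0, 0, 0], "fingers": 1}, {"delta_pos": [0, 0, 0.032], "turn": [0, 0, 0], "fingers": 1}, {"delta_pos": [0, 0, 0], "turn": [0, 0, 0], "fingers": 1}, {"delta_pos": [0, 0, 0], "turn": [0, 0, 0], "fingers": 0.35}, {"delta_pos": [0, 0, 0], "turn": [0, 0, 0], "fingers": 0.35}, {"delta_pos": [0, 0, 0], "turn": [0, 0, 0], "fingers": 0.35}, {"delta_pos": [0, 0, 0], "turn": [0, 0, 0], "fingers": 0.35}, {"delta_pos": [0, 0, 0], "turn": [0, 0, 0], "fingers": 0.35}, {"delta_pos": [0, 0, 0], "turn": [0, 0, 0], "fingers": 0.35}])

```text
time_s: 5.58
position: [0.4775, 0.026, 0.0911]
ee_rot: [0.957, -0.291, 0.001, -0.0]
force: [-1.4, -0.8, 7.7]
finger_gap: 0.0351
gripper_force: 58.9
```

Call:
play_rows(increments=[{"delta_pos": [0.0004, 0, -0.006], "turn": [0, 0, 0], "fingers": 0.35}, {"delta_pos": [0.0006, 0, -0.006], "turn": [0, 0, 0], "fingers": 0.35}, {"delta_pos": [0.0008, 0, -0.006], "turn": [0, 0, 0], "fingers": 0.35}, {"delta_pos": [0.001, 0, -0.006], "turn": [0, 0, 0], "fingers": 0.35}, {"delta_pos": [0, 0, 0], "turn": [0, 0, 0], "fingers": 0.35}])

```text
time_s: 6.2
position: [0.479, 0.0248, 0.1087]
ee_rot: [0.957, -0.291, 0.0, -0.0]
force: [3.0, -1.6, -0.9]
finger_gap: 0.0352
gripper_force: 60.8
```

Call:
play_rows(increments=[{"delta_pos": [0.0011, 0, -0.006], "turn": [0, 0, 0], "fingers": 0.35}, {"delta_pos": [0.0012, 0, -0.006], "turn": [0, 0, 0], "fingers": 0.35}, {"delta_pos": [0.0013, 0, -0.006], "turn": [0, 0, 0], "fingers": 0.35}, {"delta_pos": [0.0014, 0, -0.006], "turn": [0, 0, 0], "fingers": 0.35}, {"delta_pos": [0, 0, 0], "turn": [0, 0, 0], "fingers": 0.35}])

```text
time_s: 6.82
position: [0.4828, 0.0225, 0.1272]
ee_rot: [0.957, -0.292, 0.001, -0.0]
force: [3.5, -3.2, 4.8]
finger_gap: 0.0353
gripper_force: 61.4
```

```bash
python3 - <<'E'
from h import *
s=arm.sense(); print(s["position"],s["ee_rot"],s["force"].round(1),s["ft_torque"].round(2)); p=np.load("pm.npy"); print(pol(p,s["position"]))
im=eyes.get_image("wrist"); im2=eyes.get_image("scene")
cv2.imwrite("pics/s3.png",np.vstack([cv2.resize(im2[140:260,140:340],(560,336)),im[:260]]))
E
```

```text
[0.48277733 0.02245044 0.12721392] [ 9.56522504e-01 -2.91656338e-01  1.12600838e-03 -1.12824623e-04] [ 3.5 -3.2  4.8] [-0.46 -0.34 -0.11]
(np.float64(0.1606), np.float64(-0.6837))
```

View pics/s3.png

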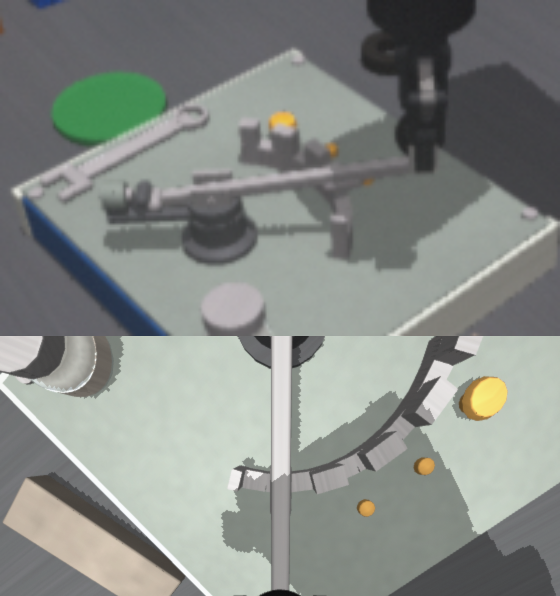

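The lever is raised, with the knob held and the radius at 160.6 mm as expected. I'll swing it over while raised.

Call:
play_rows(increments=[{"delta_pos": [0.0006, 0.016, 0], "turn": [0, 0, -0.0239], "fingers": 0.35}, {"delta_pos": [0.0006, 0.016, 0], "turn": [0, 0, -0.0239], "fingers": 0.35}, {"delta_pos": [0.0006, 0.016, 0], "turn": [0, 0, -0.0239], "fingers": 0.35}, {"delta_pos": [0.0006, 0.016, 0], "turn": [0, 0, -0.0239], "fingers": 0.35}, {"delta_pos": [0.0006, 0.016, 0], "turn": [0, 0, -0.0239], "fingers": 0.35}, {"delta_pos": [0.0006, 0.016, 0], "turn": [0, 0, -0.0239], "fingers": 0.35}, {"delta_pos": [0, 0, 0], "turn": [0, 0, 0], "fingers": 0.35}])

```text
time_s: 7.8
position: [0.4565, -0.0446, 0.1269]
ee_rot: [0.998, -0.071, 0.0, 0.0]
force: [2.0, -1.5, 5.8]
finger_gap: 0.0354
gripper_force: 61.5
```

```bash
python3 - <<'E'
from h import *
s=arm.sense(); print(s["position"],s["ee_rot"],s["force"].round(1)); p=np.load("pm.npy"); print(pol(p,s["position"]))
q=s["ee_rot"]; print(2*np.arctan2(q[1],q[0])-p[2])
E
```

```text
[ 0.4564676  -0.04462538  0.12693485] [ 9.97506083e-01 -7.05794940e-02  3.76399226e-04  8.48394276e-05] [ 2.  -1.5  5.8]
(np.float64(0.1609), np.float64(-0.2317))
-0.22970544170584278
```

Call:
play_rows(increments=[{"delta_pos": [0.0006, 0.016, 0], "turn": [0, 0, -0.0238], "fingers": 0.35}, {"delta_pos": [0.0006, 0.016, 0], "turn": [0, 0, -0.0238], "fingers": 0.35}, {"delta_pos": [0.0006, 0.016, 0], "turn": [0, 0, -0.0238], "fingers": 0.35}, {"delta_pos": [0.0006, 0.016, 0], "turn": [0, 0, -0.0238], "fingers": 0.35}, {"delta_pos": [0.0006, 0.016, 0], "turn": [0, 0, -0.0238], "fingers": 0.35}, {"delta_pos": [0.0006, 0.016, 0], "turn": [0, 0, -0.0238], "fingers": 0.35}, {"delta_pos": [0.0006, 0.016, 0], "turn": [0, 0, -0.0238], "fingers": 0.35}, {"delta_pos": [0.0006, 0.016, 0], "turn": [0, 0, -0.0238], "fingers": 0.35}, {"delta_pos": [0.0006, 0.016, 0], "turn": [0, 0, -0.0238], "fingers": 0.35}, {"delta_pos": [0.0006, 0.016, 0], "turn": [0, 0, -0.0238], "fingers": 0.35}, {"delta_pos": [0, 0, 0], "turn": [0, 0, 0], "fingers": 0.35}])

```text
time_s: 9.18
position: [0.4828, -0.1593, 0.1269]
ee_rot: [0.954, 0.299, -0.001, 0.0]
force: [-7.4, -8.7, 9.5]
finger_gap: 0.035
gripper_force: 61.8
```

```bash
cat > st.py <<'E'
from h import *
s=arm.sense(); print(s["time_s"],s["position"].round(4),s["force"].round(1)); p=np.load("pm.npy"); print(pol(p,s["position"]))
q=s["ee_rot"]; a=2*np.arctan2(q[1],q[0]); print(a-p[2], "F rad,tan",s["force"][:2]@[np.cos(a),np.sin(a)],s["force"][:2]@[np.sin(a),-np.cos(a)])
E
python3 st.py
python3 - <<'E'
from h import *
cv2.imwrite("pics/w4.png",cv2.resize(eyes.get_image("wrist")[100:300,180:420],None,fx=3,fy=3,interpolation=cv2.INTER_CUBIC))
E
```

```text
9.175 [ 0.4828 -0.1593  0.1269] [-7.4 -8.7  9.5]
(np.float64(0.1615), np.float64(0.5155))
0.5185350595087485 F rad,tan -11.056825502849136 2.9339201761599822
```

View pics/w4.png

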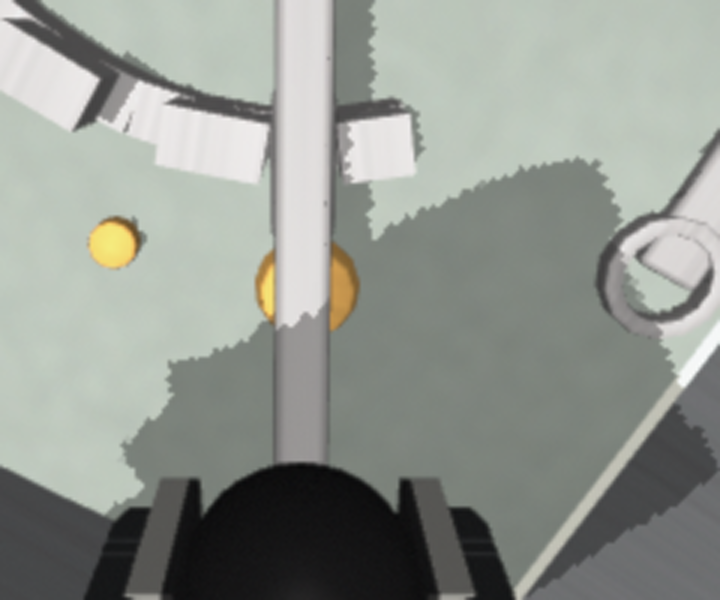

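The bar sits centred over the last notch: bar at x 275–330 in the crop, tooth edges at about 265 and 345, with the mushroom stud right under it. I'll press down part way and feel.

Call:
play_rows(increments=[{"delta_pos": [-0.0028, 0, 0.005], "turn": [0, 0, 0], "fingers": 0.35}, {"delta_pos": [-0.0014, 0, 0.006], "turn": [0, 0, 0], "fingers": 0.35}, {"delta_pos": [-0.0013, 0, 0.006], "turn": [0, 0, 0], "fingers": 0.35}, {"delta_pos": [-0.0012, 0, 0.006], "turn": [0, 0, 0], "fingers": 0.35}, {"delta_pos": [0, 0, 0], "turn": [0, 0, 0], "fingers": 0.35}])

```text
time_s: 9.85
position: [0.4789, -0.1613, 0.1092]
ee_rot: [0.955, 0.298, -0.0, -0.0]
force: [-1.6, -5.7, 2.3]
finger_gap: 0.0356
gripper_force: 61.1
```

```bash
python3 st.py
```

```text
9.85 [ 0.4789 -0.1613  0.1092] [-1.6 -5.7  2.3]
(np.float64(0.1658), np.float64(0.5122))
0.5171611222455936 F rad,tan -4.563483881617207 3.785382406633339
```

Call:
play_rows(increments=[{"delta_pos": [-0.0009, 0, 0.006], "turn": [0, 0, 0], "fingers": 0.35}, {"delta_pos": [-0.0007, 0, 0.006], "turn": [0, 0, 0], "fingers": 0.35}, {"delta_pos": [-0.0005, 0, 0.006], "turn": [0, 0, 0], "fingers": 0.35}, {"delta_pos": [-0.0003, 0, 0.006], "turn": [0, 0, 0], "fingers": 0.35}, {"delta_pos": [0, 0, 0.003], "turn": [0, 0, 0], "fingers": 0.35}, {"delta_pos": [0, 0, 0], "turn": [0, 0, 0], "fingers": 0.35}])

```text
time_s: 10.6
position: [0.4781, -0.1624, 0.0905]
ee_rot: [0.954, 0.299, 0.0, 0.001]
force: [-6.4, -2.3, 26.8]
finger_gap: 0.0356
gripper_force: 62.8
```

```bash
python3 st.py
```

```text
10.6 [ 0.4781 -0.1624  0.0905] [-6.4 -2.3 26.8]
(np.float64(0.1671), np.float64(0.5147))
0.5192066218032646 F rad,tan -6.521690327051272 -1.747948618506454
```

Bottomed at 0.0905, the same height as at the start in neutral. I'll release and retreat straight up.

Call:
play_rows(increments=[{"delta_pos": [0, 0, 0], "turn": [0, 0, 0], "fingers": 1}, {"delta_pos": [0, 0, 0], "turn": [0, 0, 0], "fingers": 1}, {"delta_pos": [0, 0, 0], "turn": [0, 0, 0], "fingers": 1}, {"delta_pos": [0, 0, 0], "turn": [0, 0, 0], "fingers": 1}, {"delta_pos": [0, 0, 0], "turn": [0, 0, 0], "fingers": 1}, {"delta_pos": [0, 0, -0.03], "turn": [0, 0, 0], "fingers": 1}, {"delta_pos": [0, 0, -0.04], "turn": [0, 0, 0], "fingers": 1}, {"delta_pos": [0, 0, -0.04], "turn": [0, 0, 0], "fingers": 1}, {"delta_pos": [0, 0, -0.04], "turn": [0, 0, 0], "fingers": 1}, {"delta_pos": [0, 0, 0], "turn": [0, 0, 0], "fingers": 1}])

```text
time_s: 11.85
position: [0.4785, -0.1623, 0.2031]
ee_rot: [0.954, 0.299, 0.001, 0.001]
force: [-0.3, -0.3, -0.5]
finger_gap: 0.0854
gripper_force: 0.0
```

```bash
python3 st.py; python3 - <<'E'
from h import *
s=arm.sense(); im=eyes.get_image("wrist"); sc=eyes.get_image("scene")
cv2.imwrite("pics/f.png",np.vstack([cv2.resize(sc[140:260,130:350],(560,306)),im[:290]]))
c=eyes.camera_info("wrist");H=c["hand_eye"];R=Rn.from_quat(s["ee_rot"]).as_matrix(); p=np.load("pm.npy")
for e in(-.1,.05,.12):
    k=lev(p,.515,.165*np.cos(e)-.028*np.sin(e),.1+.165*np.sin(e)+.028*np.cos(e))
    P=np.linalg.inv(H)@np.r_[R.T@(k-s["position"]),1]; u=K(c)@P[:3]; print(e,u[:2]/u[2],"radius px",K(c)[0,0]*.019/P[2])
E
```

```text
11.85 [ 0.4785 -0.1623  0.2031] [-0.3 -0.3 -0.5]
(np.float64(0.1668), np.float64(0.5157))
0.5182376683001496 F rad,tan -0.42034398784914956 0.047602695556311775
-0.1 [279.78372053 215.5758489 ] radius px 22.507126138911936
0.05 [279.96710774 222.09482586] radius px 24.97446106396096
0.12 [280.07287569 223.89633086] radius px 26.343215386845866
```

View pics/f.png

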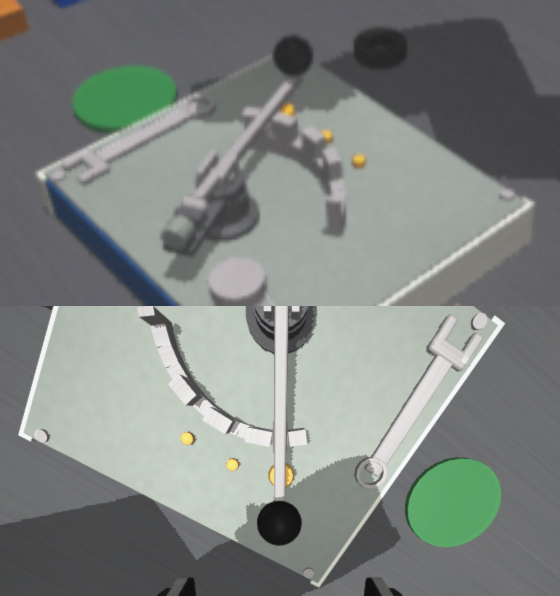

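The final view shows the knob at (279,216) with a radius of about 22 px. That matches the prediction for fully down (215.6, 22.5), and the lever is in the mushroom-stud notch with the loose things in place.

```bash
python3 -c "
from bench import arm
print(arm.close_job())"
```

```text
the job is handed in; nothing more can be done
None
```

The lever is fully down and holding by itself in the notch behind the big mushroom stud; it swung over fully raised without entering the other notches, the arm touched nothing else, and the job was handed in about 12 s in.

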